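Close the balance's draft shield and tare it

ROBOT

A 6-joint arm with a two-finger parallel gripper is mounted at the origin on the work surface. World frame = base frame: x ahead of the robot, y to its left, z up, the work surface at z = 0. Lengths are in mm, angles in rad, forces in N, time in s.
With the tool pointing down it reaches from about 350 to 975 mm from the base axis. Payload 7.1 kg.
Tool frame: the origin (TCP) lies midway between the tips of the shut fingers; the grasp point (between the pads) lies 19 mm behind it; z points along the fingers, y is the line along which they close (so a half turn about z gives the same grasp; the last joint's range is limited). The gripper opens to 88 mm and grips with 3 to 60 N. Pads are 20 mm wide; open, the fingers measure 115 mm over their backs; the gripper's body (75 mm by 178 mm) begins 61 mm behind the grasp point.
Start: joints at [1.151, 0.423, 1.63, -0, 1.089, -0.019], TCP at [243.815, 575.464, 222.675] pointing down, gripper open.
Joint ranges: [-3, 3], [-0.9, 2.11], [0.09, 2.58], [-1.31, 4.45], [0.11, 2.69], [-2.54, 2.54]. Speed limits (rad/s): [2.39, 2.39, 3.01, 3.14, 3.14, 3.14].

INTERFACE

Orientations are given as a rotation vector (axis times angle).
In Python, from workcell import ctrl gives the robot as it stands. The module is installed in compiled form; this text tells all that it offers.
- The arm moves only by the tool apply_moves, never from a script. Its argument "targets" is a list of rows, each a list of 3 entries, a list of its own where there are three numbers: the opening, from -1 (shut) to 1 (fully open), then the shift along the tool's x, y, z normalised to -1 to 1, where 1 is 5 cm, then the turn, a rotation vector about the tool's x, y, z normalised to -1 to 1, where 1 is 90 degrees. In form: [[jaw, [x, y, z], [wx, wy, wz]], ...]. A call has 1 to 8 rows; each row shifts and turns the commanded pose from where the row before left it, along the tool's axes as they then stand; what a row does not reach is not made up. A row lasts 1/8 s, in which the tool goes at most 62.5 mm and 10.7 degrees, less where a joint would pass 70% of its speed; a pose out of reach is approached as far as the arm can. A call with a number of a shift or a turn outside -1 to 1 is refused whole. A call with a gripper value outside its range is refused whole. The fingers move at their own pace and stop on an object; the grip force is fixed at half the most. Time passes only in rows, so rows that do not move let the fingers close. It gives the time, the measured TCP pose, the force, the opening and the grip force at its end, in the units of the state.
- ctrl.get_obs(): the state, without advancing time (a new reading comes with each control period).
- ctrl.get_image(name): name is "scene" or "top" or "wrist"; returns a dict with "pixels" (384x512x3 uint8, blue, green, red), "camera_matrix" (3x3 intrinsics, pixels), "k1" (the pictures are not rectified: a ray, as slopes to the right and down, at radius r is drawn at 1 + k1 r^2 times it, then the intrinsics apply), "view" (4x4, takes a point from world to camera coordinates); the wrist camera has in their place "hand_eye" (4x4, takes a point from camera to tool coordinates, whose origin is the TCP and whose axes are the flange's). Camera axes: x right, y down, z forward; pixel columns grow to the right and rows downward; lengths in mm; the calibration is good to about 2 mm. A picture is of the moment at which its call begins: read the wrist's pose just before it. There is no depth.
- ctrl.close_job(): hands the job in; it is judged then, once.
Trained networks look in the newest picture that a camera, given by its name, has taken for a name from the list of things; names that differ only in an ending like _2 or _b are one class to them, and where a whole thing is asked for, a point or a joint stands for the part that bears it (a point fixed in the world has none). Each returns a list of dicts, best first, with "score" (0 to 1); they miss things now and then, are a little off and sometimes report something else, mostly with a low value. They report only what shows in the picture. A call takes as long as a camera call.
- ctrl.masks_of(label, camera): "region" (384x512 bool, what is visible of it) and "bbox" ([left, top, right, bottom] in pixels, round what is visible of it).
- ctrl.pinpoint(label, camera): "xy" ([column, row] in pixels: a listed point, or the origin of a listed thing).
The state is a dict: "t": time; "qpos": joint angles; "qvel": joint speeds; "joint_torque": joint torques, N m; "ee_pos": TCP position; "orientation": TCP orientation; "ft_force": force on the tool from outside, world axes, zero at the start; "moment": the same for the moment, N m; "width": finger opening in mm; "grasp_force": force on a finger pad.
Only numpy, scipy, OpenCV 4.12 (cv2) and the standard library are available. Lean on these libraries where they do the work, as an engineer would, in place of code of your own. Each camera call takes 0.05 s, during which the arm holds its last target. There are 200 camera calls.

TASK

The balance has just been brushed out and an empty vial stands on its weighing pan. With your fingertips, gently push the left, right and top glass doors of its draft shield fully shut, and when all three are shut press the wide blue tare key on its front panel down and let it come up again. Do not grip the door handles, do not touch the vial on the pan, and leave everything else on the bench where it is.

Things in the scene. Friction and masses are not known exactly. Their poses are not given: they have to be found in the camera images.
- balance: White and grey balance, fixed, 330 (x) x 210 (y) x 290 mm (z). Origin: centre of its underside, on the bench. Its front (-x) faces the robot, +y is to the robot's left. Front 120 mm: low sloping console, 50 to 69 mm high. Behind it, x -47 to +137 mm, the glass chamber with fixed front and rear panes and sliding left, right and top doors with blue handles; open, they stick out to the rear.
- left_door (a joint): Left side door (on the robot's left, +y). Reads 0 when fully shut (end stop), grows to at most 0.11 m as the door slides open to the rear (+x of balance); runs along that axis only. Stays where it is left: about 1.8 N of friction, nothing pulls it shut. The end stop is hard: come up to it slowly and stop pushing when it is felt.
- left_door_grip (a point): Centre of the blue handle of the left side door (+y side of balance). Upright block on the pane's outer face: 14 mm along the slide, 46 mm tall (z 0.223 to 0.269), reaching 28 mm out from the glass; this point is 14 mm out from it. The rails' top, 21 mm above the block, is at z 0.290. Axes as balance. To shut the door, push its rear face to the front (-x).
- right_door (a joint): Right side door (on the robot's right, -y). Reads 0 when fully shut (end stop), grows to at most 0.11 m as the door slides open to the rear (+x of balance); runs along that axis only. Stays where it is left: about 1.8 N of friction, nothing pulls it shut. The end stop is hard: come up to it slowly and stop pushing when it is felt.
- right_door_grip (a point): Centre of the blue handle of the right side door (-y side of balance). Upright block on the pane's outer face: 14 mm along the slide, 46 mm tall (z 0.223 to 0.269), reaching 28 mm out from the glass; this point is 14 mm out from it. The rails' top, 21 mm above the block, is at z 0.290. Axes as balance. To shut the door, push its rear face to the front (-x).
- top_door (a joint): Top door. Reads 0 when fully shut (end stop), grows to at most 0.11 m as the door slides open to the rear (+x of balance); runs along that axis only. Stays where it is left: about 1.8 N of friction, nothing pulls it shut. The end stop is hard: come up to it slowly and stop pushing when it is felt.
- top_door_grip (a point): Centre of the blue handle on the top door: an upright tab 12 mm along the slide (x), 66 mm wide (y), from the door's glass at z = 0.284 up to z = 0.312; this point at z = 0.298. The rails either side of the door reach z = 0.290. Axes as balance. To shut the door, push its rear face to the front (-x).
- tare_key (a joint): Tare key, spring return: 0 up, 0.003 m fully down; it starts to move at about 0.7 N and is fully down at about 4 N; it counts as pressed beyond 0.002 m. Travels along the normal of the console, 0.15 rad off vertical (its top faces up and slightly to the front); pressing straight down works.
- tare_top (a point): Centre of the top of the wide blue tare key at the right end of the console (robot's right), about 65 mm above the bench. 22 mm (front to back) x 38 mm, 7 mm proud of the console; nothing else stands proud within 60 mm but the fixed front glass of the chamber, 75 mm behind it.
- pan_vial: Clear glass vial, 23 mm diameter, 75 mm tall, standing loose on the round steel pan in the chamber. Origin: centre of its underside, 88 mm above the bench.
- capped_vial: Vial with a red cap, 23 mm diameter, 77 mm tall, standing loose on the bench beside the console on the right. Origin: centre of its underside.
- dust_brush: Small dusting brush, 170 mm long, lying on the bench. Origin under its middle; it lies along its x axis.
- spatula: Double-ended steel laboratory spatula, 180 mm long, 5 mm thick, lying on the bench. Origin under its middle; it lies along its x axis.
- amber_bottle: Amber glass bottle, 64 mm diameter, 130 mm tall, standing. Origin: centre of its underside.
- sample_jar: White jar with blue lid, 60 mm diameter, 85 mm tall, standing. Origin: centre of its underside.
- beaker: Glass beaker, 68 mm diameter, 85 mm tall, standing. Origin: centre of its underside.
- weight_case: Wooden case of calibration weights, 90 x 150 x 42 mm. Origin: centre of its underside.

How it is judged (in metres and radians):
On the way, in this order (a step that is already met when the one before it is completed fails the run):
1. all three doors of the draft shield are shut (value of joint each of left_door, right_door, top_door below 0.003 m), for 0.2 s.
2. the tare key is pressed down with the doors shut (all of step 1 and value of joint tare_key above 0.002 m).
At the end, for the whole second after the job is handed in: All three doors within 3 mm of their end stops and at rest, the tare key up again (within 1 mm), the vial standing upright on the pan within 6 mm of where it was, the seven loose things around within 20 mm of where they were (all of step 1 and value of joint tare_key below 0.001 m and z of pan_vial in the frame of balance above 0.084 m and angle between pan_vial's own z axis and vertical below 0.1 rad and distance of pan_vial from where it was at the start of the episode below 0.006 m and linear speed of pan_vial below 0.02 m/s and velocity of joint each of left_door, right_door, top_door below 0.01 m/s and distance of each of capped_vial, dust_brush, spatula, amber_bottle, sample_jar, beaker, weight_case from where it was at the start of the episode below 0.02 m); the robot touches nothing.
It fails at once if the tare key is pressed while a door of the draft shield is still open (more than 4 mm) (value of joint tare_key above 0.002 m and value of joint any of left_door, right_door, top_door above 0.004 m).
It fails at once if the vial on the pan is touched, shifted by more than 6 mm or tipped (contact force between any of the arm, the fingers and pan_vial above 0.2 N or distance of pan_vial from where it was at the start of the episode above 0.006 m or angle between pan_vial's own z axis and vertical above 0.15 rad).
It fails at once if a door handle is gripped between the fingers instead of pushed ((contact force between the fingers and left_door above 0.5 N and x of the grasp point in the frame of left_door_grip between -0.004 and 0.004 m and y of the grasp point in the frame of left_door_grip between -0.03 and 0.03 m and z of the grasp point in the frame of left_door_grip between -0.025 and 0.025 m) or (contact force between the fingers and right_door above 0.5 N and x of the grasp point in the frame of right_door_grip between -0.004 and 0.004 m and y of the grasp point in the frame of right_door_grip between -0.03 and 0.03 m and z of the grasp point in the frame of right_door_grip between -0.025 and 0.025 m) or (contact force between the fingers and top_door above 0.5 N and x of the grasp point in the frame of top_door_grip between -0.004 and 0.004 m and y of the grasp point in the frame of top_door_grip between -0.03 and 0.03 m and z of the grasp point in the frame of top_door_grip between -0.025 and 0.025 m)).
It fails at once if a door is slammed (shut faster than 0.5 m/s) or the balance is pushed with more than 50 N (velocity of joint any of left_door, right_door, top_door below -0.5 m/s or contact force between any of the fingers, the arm and balance above 50 N).
It fails at once if something else on the bench is shifted by more than 20 mm or lifted (distance of any of capped_vial, dust_brush, spatula, amber_bottle, sample_jar, beaker, weight_case from where it was at the start of the episode above 0.02 m).
It also fails if it takes over 67 s, if anything falls off the work surface, if the arm or the gripper's body presses on something with over 40 N, if the wrist force passes 120 N, or if a joint passes its speed limit or range.

## Working session

There is one attempt and no reset: what is moved stays moved. The work goes in short steps, Python scripts to look and compute and a tool call to move; the robot and the scene stay as the last step left them, time stands still between calls to the robot, and variables do not carry over. Pictures are saved under pics/ and viewed, at most 13 in all, crops included, and the job is handed in when it is done.

Besides the shell and the picture viewer there is one more tool, called after "Emit:" in YAML: its name, and indented under it one key for each argument. apply_moves: Moves the arm, as the interface text tells. Scaled input: -1 to 1 covers 5 cm each way for a shift and 90 degrees each way for a turn. Its arguments: {"type":"object","properties":{"targets":{"type":"array"}},"required":["targets"]}

```bash
mkdir -p pics
python3 - <<'E'
from workcell import ctrl
import cv2,numpy as np
o=ctrl.get_obs();print({k:np.round(v,3).tolist() for k,v in o.items()})
for c in ("scene","top"):
    im=ctrl.get_image(c);cv2.imwrite(f"pics/{c}0.png",im["pixels"])
    print(c,im["camera_matrix"].tolist(),im["k1"],np.round(im["view"],4).tolist())
    for l in ("balance","left_door_grip","right_door_grip","top_door_grip","tare_top","pan_vial","capped_vial","dust_brush","spatula","amber_bottle","sample_jar","beaker","weight_case"):
        r=ctrl.pinpoint(l,c)
        print(l,[(np.round(x["xy"],1).tolist(),round(float(x["score"]),2)) for x in r[:2]])
print(ctrl.get_obs()["t"])
E
```

```text
{'t': 0.0, 'qpos': [1.151, 0.424, 1.631, 0.0, 1.089, -0.019], 'qvel': [0.0, 0.001, -0.001, -0.002, -0.001, -0.001], 'joint_torque': [0.001, -54.464, -27.366, 0.064, 0.023, -0.0], 'ee_pos': [243.57, 574.982, 221.927], 'orientation': [-0.625, -3.078, 0.002], 'ft_force': [-0.3, 0.182, 0.109], 'moment': [-0.016, -0.022, -0.051], 'grasp_force': 0.0, 'width': 87.978}
scene [[346.653497308047, 0.0, 257.5527582381061], [0.0, 346.653497308047, 188.6046158005016], [0.0, 0.0, 1.0]] 0.018537662739088197 [[-0.9975, -0.0701, 0.0102, 499.8498], [-0.062, 0.7946, -0.604, 143.8739], [0.0343, -0.6031, -0.7969, 1087.409], [0.0, 0.0, 0.0, 1.0]]
balance [([237.0, 222.1], 0.56)]
left_door_grip [([224.0, 213.8], 0.91)]
right_door_grip [([229.2, 140.8], 0.72)]
top_door_grip [([214.0, 162.5], 0.79)]
tare_top [([275.0, 185.9], 0.66), ([263.7, 181.8], 0.39)]
pan_vial [([224.9, 213.0], 0.2)]
capped_vial [([262.3, 182.5], 0.54)]
dust_brush []
spatula [([310.4, 163.6], 0.48)]
amber_bottle [([278.4, 366.7], 0.97)]
sample_jar [([230.1, 334.8], 0.92)]
beaker [([247.0, 144.3], 0.51), ([278.6, 368.3], 0.43)]
weight_cas
[... 211 characters left out ...]
262, -0.0983, 509.4064], [0.0983, 0.0003, -0.9952, 1318.3024], [0.0, 0.0, 0.0, 1.0]]
balance [([257.3, 171.2], 0.85)]
left_door_grip [([206.5, 157.0], 0.75)]
right_door_grip [([298.6, 152.3], 0.46), ([305.7, 196.3], 0.15)]
top_door_grip [([249.9, 135.7], 0.7), ([157.4, 178.3], 0.52)]
tare_top [([282.1, 205.3], 0.41)]
pan_vial [([330.3, 242.6], 0.74), ([248.6, 155.1], 0.54)]
capped_vial [([305.7, 192.9], 0.42)]
dust_brush [([171.1, 233.7], 0.92)]
spatula [([327.6, 242.9], 0.59)]
amber_bottle [([136.3, 217.3], 0.6), ([356.1, 177.0], 0.31)]
sample_jar [([154.2, 178.4], 0.55), ([172.9, 232.4], 0.43)]
beaker [([355.9, 177.3], 0.84)]
weight_case [([377.2, 146.8], 0.93), ([136.0, 216.5], 0.36)]
1.4
```

View pics/scene0.png

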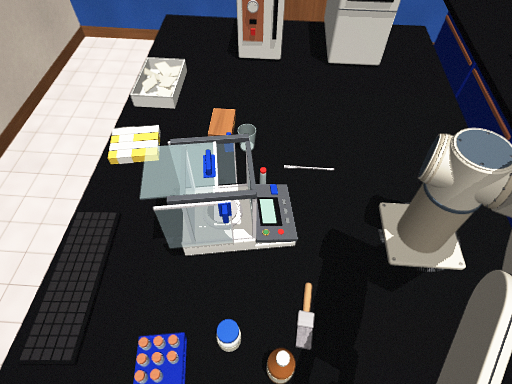

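View pics/top0.png

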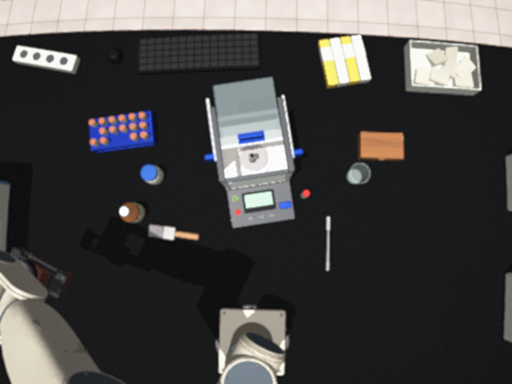

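Scene: balance at (230,200), with left handle (224,211), right handle (229,141) and top tab (209,163). In the top view the handles are at (209,157), (299,152) and (251,137), and the tare key is at (285,205).

```bash
cat > h.py <<'E'
import numpy as np,cv2
from workcell import ctrl
from scipy.optimize import least_squares
def proj(im,P):
    V=im["view"];p=np.atleast_2d(P)@V[:3,:3].T+V[:3,3]
    s=p[:,:2]/p[:,2:];s=s*(1+im["k1"]*(s**2).sum(1,keepdims=True))
    K=im["camera_matrix"];return s*[K[0,0],K[1,1]]+[K[0,2],K[1,2]]
def onplane(im,uv,z):
    return least_squares(lambda q:proj(im,[q[0],q[1],z])[0]-uv,[600,0]).x
def tri(ims,uvs):
    r=least_squares(lambda q:np.concatenate([proj(i,q)[0]-u for i,u in zip(ims,uvs)]),[600,0,200]);return r.x,np.abs(r.fun).max()
E
python3 - <<'E'
from h import *
S=ctrl.get_image("scene");T=ctrl.get_image("top")
for n,im in(("scene",S),("top",T)):
    hsv=cv2.cvtColor(im["pixels"],cv2.COLOR_BGR2HSV)
    m=cv2.inRange(hsv,(105,150,60),(130,255,255))
    k,l,st,c=cv2.connectedComponentsWithStats(m)
    for i in range(1,k):
        if st[i,4]>8:print(n,st[i].tolist(),c[i].round(1).tolist())
s=S["pixels"][120:270,130:310];cv2.imwrite("pics/sc.png",cv2.resize(s,None,fx=4,fy=4,interpolation=2))
t=T["pixels"][70:235,195:320];cv2.imwrite("pics/tc.png",cv2.resize(t,None,fx=3.6,fy=3.6,interpolation=2))
for n,a,b in (("L",(224,213.8),(206.5,157)),("R",(229.2,140.8),(298.6,152.3)),("T",(209,163),(251,137)),("tare",(275,187.5),(285,205))):print(n,tri([S,T],[a,b]))
E
```

```text
scene [70, 0, 167, 29, 3576] [147.0, 11.1]
scene [393, 0, 56, 43, 1426] [422.7, 15.1]
scene [449, 40, 9, 7, 17] [452.4, 43.2]
scene [445, 43, 3, 5, 9] [445.9, 44.9]
scene [463, 43, 5, 6, 9] [465.0, 45.3]
scene [434, 45, 8, 10, 17] [438.3, 48.8]
scene [445, 50, 4, 6, 10] [446.7, 52.0]
scene [460, 52, 4, 6, 9] [461.7, 54.3]
scene [455, 53, 25, 49, 194] [465.0, 80.4]
scene [451, 55, 7, 3, 9] [454.1, 55.9]
scene [446, 59, 6, 6, 14] [448.6, 61.1]
scene [453, 64, 6, 4, 9] [455.9, 65.2]
scene [463, 64, 6, 4, 9] [465.3, 65.7]
scene [444, 67, 5, 6, 9] [445.7, 69.7]
scene [456, 68, 8, 7, 17] [459.2, 71.0]
scene [447, 71, 17, 11, 44] [453.3, 76.1]
scene [479, 72, 5, 7, 11] [480.9, 75.0]
scene [483, 80, 6, 9, 16] [485.4, 84.2]
scene [469, 84, 8, 9, 19] [472.0, 88.3]
scene [475, 84, 5, 5, 9] [477.0, 86.3]
scene [467, 90, 3, 6, 11] [467.9, 92.4]
scene [477, 97, 10, 9, 22] [480.6, 102.5]
scene [461, 101, 7, 8, 20] [463.8, 105.2]
scene [469, 104, 5, 6, 14] [471.2, 106.7]
scene [483, 105, 8, 15, 32] [487.7, 111.6]
scene [472, 107, 11, 10, 28] [476.8, 111.6]
scene [464, 110, 4, 7, 14] [465.8, 113.0]
s
[... 652 characters left out ...]
, 17] [107.7, 125.4]
top [115, 122, 6, 6, 17] [117.6, 124.1]
top [88, 125, 15, 15, 126] [94.2, 132.2]
top [136, 129, 6, 6, 20] [138.4, 131.0]
top [239, 131, 25, 12, 211] [250.8, 136.9]
top [294, 148, 10, 9, 70] [298.7, 151.7]
top [204, 153, 10, 9, 75] [208.3, 157.1]
top [140, 163, 17, 17, 225] [147.6, 171.8]
top [280, 202, 11, 7, 63] [284.9, 204.7]
L (array([574.0349567 , 135.21720063, 258.65890013]), np.float64(0.1549696277821795))
R (array([ 595.62737484, -123.48547108,  241.23352282]), np.float64(0.7929151503012974))
T (array([625.53471155,  11.17612142, 294.82015021]), np.float64(0.2211477458407387))
tare (array([455.1826121 , -97.31275575,  69.98664333]), np.float64(0.7392177959272317))
```

View pics/tc.png

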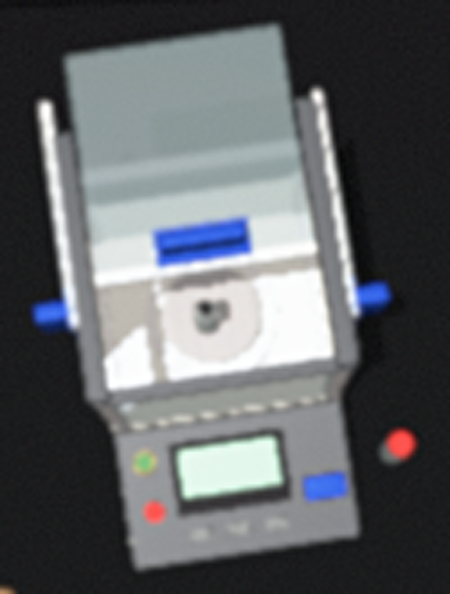

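View pics/sc.png

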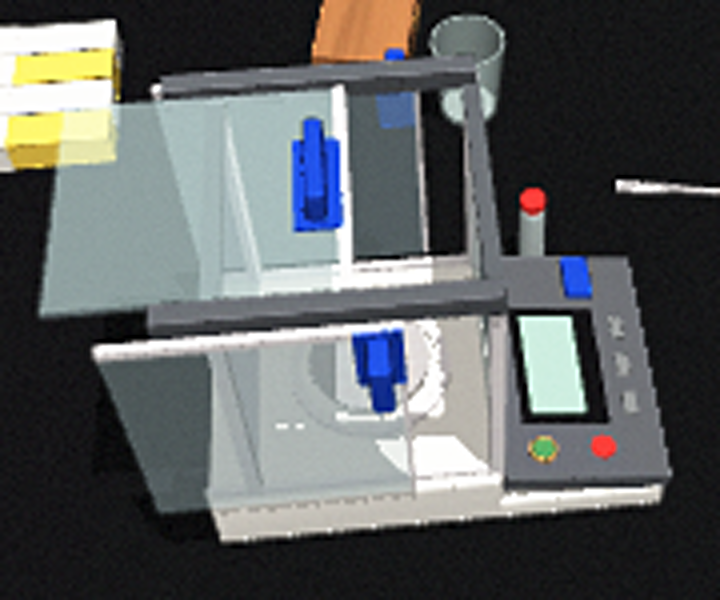

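Run:
```python
from h import *
S=ctrl.get_image("scene");T=ctrl.get_image("top")
t=lambda u,v:np.array([u/3.6+195,v/3.6+70]); s=lambda u,v:np.array([u/4+130,v/4+120])
a=onplane(S,s(222,542),0);b=onplane(S,s(662,502),0);print(a,b,np.linalg.norm(a-b),np.degrees(np.arctan2(*(a-b)[::-1])))
def ln(n,im,p,q,z):
    a=onplane(im,p,z);b=onplane(im,q,z);d=b-a;print(n,a.round(1),b.round(1),np.linalg.norm(d).round(1),np.degrees(np.arctan2(d[1],d[0])).round(2))
ln("front",T,t(358,537),t(135,570),50)
ln("railL",T,t(88,400),t(60,133),290)
ln("railR",T,t(357,362),t(300,97),290)
ln("frameFront",T,t(357,362),t(88,400),290)
ln("sc railL",S,s(507,292),s(150,320),290)
ln("sc railR",S,s(475,65),s(163,82),290)
ln("tabtop",T,t(249,228),t(157,243),312)
ln("glassL",T,t(75,325),t(43,103),285)
ln("glassR",T,t(356,313),t(317,92),285)
print("tare",onplane(T,(284.9,204.7),65),onplane(S,(273.5,188.8),65))
print("L",onplane(T,(208.3,157.1),265),onplane(T,(298.7,151.7),265))
for n,p,z in(("capped",t(402,443),77),("ctare",t(325,487),65)):print(n,onplane(T,p,z))
for l,c,z in(("beaker",T,40),("weight_case",T,20)):
    print(l,onplane(T,ctrl.pinpoint(l,"top")[0]["xy"],0))
```

```text
[707.85045606 125.439796  ] [380.14928936  67.36924037] 332.80661665156515 10.048828362531735
front [ 413.2 -130.6] [378.   70.9] 204.6 99.9
railL [503.8  92.9] [709.8 122.7] 208.1 8.26
railR [ 537.9 -108. ] [743.1 -60.9] 210.5 12.93
frameFront [ 537.9 -108. ] [503.8  92.9] 203.7 99.62
sc railL [499.5  91.4] [704.1 127.5] 207.7 10.01
sc railR [534.6 -96.1] [739.1 -63.3] 207.1 9.1
tabtop [633.1 -24.3] [620.   43.7] 69.3 100.95
glassL [561.3 105.5] [735.3 137.8] 176.9 10.53
glassR [ 576.1 -107. ] [749.2 -74.2] 176.2 10.74
tare [458.85157459 -97.51867636] [457.33675838 -95.16297444]
L [573.18226966 129.25106526] [ 594.96719351 -121.70953265]
capped [ 497.47604039 -166.30958667]
ctare [457.00813597 -98.78366336]
beaker [ 559.15661595 -332.99849429]
weight_case [ 681.97400267 -426.47302593]
```

Emit:
apply_moves:
  targets:
    - [-1, [0, 0, -0.6], [0, 0, 0.1054]]
    - [-1, [0, 0, -0.6], [0, 0, 0.1054]]
    - [-1, [0, 0, -0.6], [0, 0, 0.1054]]
    - [-1, [0, 0, -0.6], [0, 0, 0.1054]]
    - [-1, [0, 0, -0.6], [0, 0, 0.1054]]
    - [-1, [0, 0, -0.6], [0, 0, 0.1054]]

```text
t: 2.45
ee_pos: [243.8, 575.3, 403.7]
orientation: [2.023, 2.403, -0.0]
ft_force: [-0.9, 0.8, -0.8]
width: 31.4
grasp_force: 0.0
```

Emit:
apply_moves:
  targets:
    - [-1, [-0.88, 0.51, 0], [0, 0, 0]]
    - [-1, [-0.88, 0.51, 0], [0, 0, 0]]
    - [-1, [-0.88, 0.51, 0], [0, 0, 0]]
    - [-1, [-0.88, 0.51, 0], [0, 0, 0]]
    - [-1, [-0.88, 0.51, 0], [0, 0, 0]]
    - [-1, [-0.88, 0.51, 0], [0, 0, 0]]
    - [-1, [-0.88, 0.51, 0], [0, 0, 0]]
    - [-1, [-0.88, 0.51, 0], [0, 0, 0]]

```text
t: 3.45
ee_pos: [507.4, 263.4, 402.8]
orientation: [2.017, 2.409, 0.001]
ft_force: [0.2, 0.7, 0.5]
width: 0.5
grasp_force: 0.0
```

```bash
cat >> h.py <<'E'
from scipy.spatial.transform import Rotation as R
C=np.array([560,-3.]);A=np.radians(10.1)
E=np.array([[np.cos(A),np.sin(A)],[-np.sin(A),np.cos(A)]])
def st():
    o=ctrl.get_obs();M=R.from_rotvec(o["orientation"]).as_matrix()
    print("t",round(o["t"],2),"pos",o["ee_pos"].round(1) if hasattr(o["ee_pos"],"round") else o["ee_pos"],"local",(E@(np.array(o["ee_pos"][:2])-C)).round(1),"yaw ty",np.degrees(np.arctan2(M[1,1],M[0,1])).round(2),"z",M[:,2].round(3),"F",np.round(o["ft_force"],1),"w",o["width"])
E
python3 -c "from h import *;st()"
```

```text
t 3.45 pos [507.4 263.4 402.8] local [ -5.1 271.5] yaw ty 10.12 z [ 0.  0. -1.] F [0.2 0.7 0.5] w 0.49211585789952206
```

Emit:
apply_moves:
  targets:
    - [-1, [-0.93, 0.53, 0], [0, 0, 0]]
    - [-1, [-0.93, 0.53, 0], [0, 0, 0]]
    - [-1, [-0.93, 0.53, 0], [0, 0, 0]]
    - [-1, [0, 0, 0], [0, 0, 0]]
    - [-1, [0, 0, 0], [0, 0, 0]]

```text
t: 4.08
ee_pos: [608.9, 141.6, 402.4]
orientation: [-2.017, -2.408, 0.0]
ft_force: [-0.4, -0.1, -0.6]
width: 0.6
grasp_force: 0.0
```

Run:
```python
from h import *
st()
o=ctrl.get_obs();W=ctrl.get_image("wrist");cv2.imwrite("pics/w1.png",W["pixels"])
H=W["hand_eye"];print(np.round(H,3).tolist())
M=np.eye(4);M[:3,:3]=R.from_rotvec(o["orientation"]).as_matrix();M[:3,3]=o["ee_pos"]
W["view"]=np.linalg.inv(M@H)
for l,z in(("left_door_grip",246),("top_door_grip",298),("right_door_grip",246),("pan_vial",88)):
    for x in ctrl.pinpoint(l,"wrist")[:2]:
        p=onplane(W,x["xy"],z);print(l,x,p.round(1),(E@(p-C)).round(1))
```

```text
t 4.08 pos [608.9 141.6 402.4] local [ 73.5 133.8] yaw ty 10.09 z [-0.001  0.    -1.   ] F [-0.4 -0.1 -0.6] w 0.6257718206335458
[[0.001, -0.967, -0.253, 69.302], [1.0, 0.001, -0.001, 0.625], [0.001, -0.253, 0.967, -162.909], [0.0, 0.0, 0.0, 1.0]]
top_door_grip {'xy': [250.8, 318.3], 'score': 0.85} [629.9   9.9] [71.1  0.5]
pan_vial {'xy': [237.8, 230.8], 'score': 0.62} [605.5  12.6] [47.5  7.4]
```

View pics/w1.png

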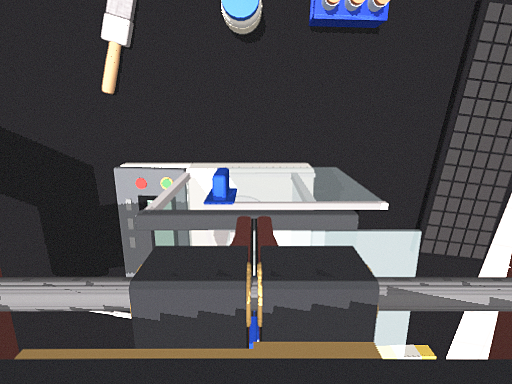

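Run:
```python
from h import *
o=ctrl.get_obs();W=ctrl.get_image("wrist")
M=np.eye(4);M[:3,:3]=R.from_rotvec(o["orientation"]).as_matrix();M[:3,3]=o["ee_pos"]
W["view"]=np.linalg.inv(M@W["hand_eye"])
px=W["pixels"]
hsv=cv2.cvtColor(px,cv2.COLOR_BGR2HSV);m=cv2.inRange(hsv,(105,120,40),(130,255,255))
for r in range(164,208,3):
    c=np.nonzero(m[r,195:245])[0]; print(r,(c.min()+195,c.max()+195) if len(c) else None, px[r,221].tolist(),px[r,300].tolist())
for uv,z in(((221,168),223),((229,175),269),((229,195),269),((237,203),269),((300,203),285),((300,208),285),((300,212),290),((300,228),290)):
    print(uv,z,(E@(onplane(W,uv,z)-C)).round(1))
```

```text
164 None [224, 233, 237] [220, 232, 236]
167 None [218, 220, 226] [217, 219, 222]
170 (np.int64(217), np.int64(228)) [166, 65, 33] [234, 237, 234]
173 (np.int64(215), np.int64(228)) [171, 71, 40] [220, 222, 219]
176 (np.int64(214), np.int64(228)) [250, 102, 51] [229, 230, 228]
179 (np.int64(212), np.int64(228)) [255, 160, 88] [208, 208, 204]
182 (np.int64(213), np.int64(228)) [255, 161, 89] [200, 196, 192]
185 (np.int64(213), np.int64(228)) [255, 153, 83] [201, 200, 197]
188 (np.int64(213), np.int64(228)) [255, 151, 82] [200, 199, 194]
191 (np.int64(211), np.int64(236)) [255, 146, 79] [184, 184, 180]
194 (np.int64(209), np.int64(235)) [255, 148, 78] [182, 183, 178]
197 (np.int64(207), np.int64(234)) [202, 79, 35] [186, 186, 181]
200 (np.int64(205), np.int64(234)) [195, 82, 43] [220, 219, 215]
203 (np.int64(204), np.int64(233)) [218, 91, 46] [166, 168, 174]
206 None [246, 254, 255] [244, 244, 248]
(221, 168) 223 [ 37.3 138.4]
(229, 175) 269 [ 49.9 140.3]
(229, 195) 269 [ 49.5 120.1]
(237, 203) 269 [ 57.3 111.9]
(300, 203) 285 [117.6 117. ]
(300, 208) 285 [117.8 112. ]
(300, 212) 290 [117.2 109.8]
(300, 228) 290 [117.8  93.8]
```

Emit:
apply_moves:
  targets:
    - [-1, [0, 0.1, 0.8], [0, 0, 0]]
    - [-1, [0, 0, 0.8], [0, 0, 0]]
    - [-1, [0, 0, 0.8], [0, 0, 0]]
    - [-1, [0, 0, 0.72], [0, 0, 0]]
    - [-1, [0, 0, 0], [0, 0, 0]]

```text
t: 5.0
ee_pos: [612.2, 142.4, 244.1]
orientation: [-2.014, -2.407, 0.007]
ft_force: [-0.3, -0.4, 0.6]
width: -0.0
grasp_force: 0.0
```

Emit:
apply_moves:
  targets:
    - [-1, [0, -0.1, 0], [0, 0, 0]]
    - [-1, [0, -0.1, 0], [0, 0, 0]]
    - [-1, [0, -0.1, 0], [0, 0, 0]]
    - [-1, [0, -0.1, 0], [0, 0, 0]]
    - [-1, [0, -0.1, 0], [0, 0, 0]]
    - [-1, [0, -0.1, 0], [0, 0, 0]]
    - [-1, [0, -0.1, 0], [0, 0, 0]]

```text
t: 5.88
ee_pos: [579.9, 136.2, 247.0]
orientation: [2.016, 2.408, 0.001]
ft_force: [1.4, 0.2, 1.4]
width: 0.2
grasp_force: 1.0
```

Run:
```python
from h import *
st()
T=ctrl.get_image("top");t=T["pixels"][70:235,195:320];cv2.imwrite("pics/t2.png",cv2.resize(t,None,fx=3,fy=3,interpolation=2))
```

```text
t 5.88 pos [579.9 136.2 247. ] local [ 44.  133.5] yaw ty 10.12 z [ 0.001  0.    -1.   ] F [1.4 0.2 1.4] w 0.1608416783780781
```

View pics/t2.png

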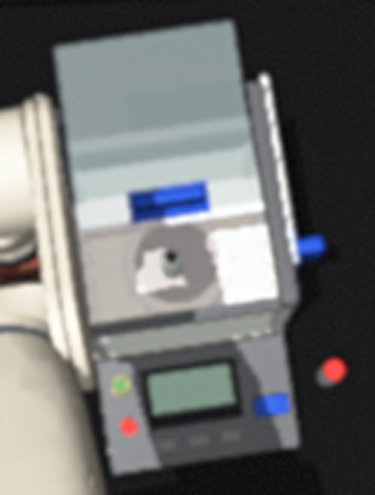

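The hand hides the left door in this view; the 1.4 N reading shows it is being pushed. The tab is at (170,200), the right handle at (310,247).

Emit:
apply_moves:
  targets:
    - [-1, [0, -0.08, 0], [0, 0, 0]]
    - [-1, [0, -0.08, 0], [0, 0, 0]]
    - [-1, [0, -0.08, 0], [0, 0, 0]]
    - [-1, [0, -0.08, 0], [0, 0, 0]]
    - [-1, [0, -0.08, 0], [0, 0, 0]]
    - [-1, [0, -0.06, 0], [0, 0, 0]]

```text
t: 6.68
ee_pos: [556.8, 132.0, 246.7]
orientation: [-2.017, -2.409, 0.0]
ft_force: [1.9, -0.3, 2.2]
width: 0.6
grasp_force: 1.0
```

Emit:
apply_moves:
  targets:
    - [-1, [0, -0.04, 0], [0, 0, 0]]
    - [-1, [0, -0.04, 0], [0, 0, 0]]
    - [-1, [0, -0.04, 0], [0, 0, 0]]
    - [-1, [0, -0.04, 0], [0, 0, 0]]

```text
t: 7.18
ee_pos: [549.1, 130.7, 246.6]
orientation: [-2.017, -2.409, 0.0]
ft_force: [2.2, -0.4, 1.6]
width: 0.3
grasp_force: 0.9
```

Emit:
apply_moves:
  targets:
    - [-1, [0, -0.04, 0], [0, 0, 0]]
    - [-1, [0, -0.04, 0], [0, 0, 0]]
    - [-1, [0, -0.04, 0], [0, 0, 0]]
    - [-1, [0, -0.04, 0], [0, 0, 0]]

```text
t: 7.68
ee_pos: [541.2, 129.3, 246.7]
orientation: [-2.017, -2.409, 0.0]
ft_force: [1.5, 0.4, 1.2]
width: 0.3
grasp_force: 0.9
```

Emit:
apply_moves:
  targets:
    - [-1, [0, -0.04, 0], [0, 0, 0]]
    - [-1, [0, -0.04, 0], [0, 0, 0]]
    - [-1, [0, -0.04, 0], [0, 0, 0]]

```text
t: 8.05
ee_pos: [535.3, 128.2, 246.7]
orientation: [2.017, 2.409, -0.0]
ft_force: [1.9, 0.6, 1.6]
width: 0.6
grasp_force: 0.9
```

Emit:
apply_moves:
  targets:
    - [-1, [0, -0.04, 0], [0, 0, 0]]
    - [-1, [0, -0.04, 0], [0, 0, 0]]
    - [-1, [0, -0.04, 0], [0, 0, 0]]

```text
t: 8.43
ee_pos: [529.4, 127.1, 246.7]
orientation: [2.017, 2.409, -0.0]
ft_force: [2.4, -0.1, 1.3]
width: 0.5
grasp_force: 0.9
```

Emit:
apply_moves:
  targets:
    - [-1, [0, -0.03, 0], [0, 0, 0]]
    - [-1, [0, -0.03, 0], [0, 0, 0]]
    - [-1, [0, -0.03, 0], [0, 0, 0]]

```text
t: 8.8
ee_pos: [529.1, 127.1, 246.9]
orientation: [2.013, 2.404, 0.011]
ft_force: [21.2, 3.4, -13.3]
width: 0.4
grasp_force: 10.5
```

Left door is at its stop (21 N felt at x=529). Backing off, then to the top tab.

Emit:
apply_moves:
  targets:
    - [-1, [0, 0.3, 0], [0, 0, 0]]
    - [-1, [0, 0, -1.0], [0, 0, 0]]
    - [-1, [0, 0, -1.0], [0, 0, 0]]
    - [-1, [-0.88, 0.65, 0], [0, 0, 0]]
    - [-1, [-0.88, 0.65, 0], [0, 0, 0]]
    - [-1, [-0.88, 0.65, 0], [0, 0, 0]]
    - [-1, [0, 0, 0], [0, 0, 0]]
    - [-1, [0, 0, 0], [0, 0, 0]]

```text
t: 9.8
ee_pos: [658.1, 16.5, 345.8]
orientation: [-2.016, -2.407, 0.002]
ft_force: [-0.4, 0.1, 0.7]
width: 0.8
grasp_force: 0.0
```

Run:
```python
from h import *
st()
o=ctrl.get_obs();W=ctrl.get_image("wrist");cv2.imwrite("pics/w2.png",W["pixels"])
M=np.eye(4);M[:3,:3]=R.from_rotvec(o["orientation"]).as_matrix();M[:3,3]=o["ee_pos"]
W["view"]=np.linalg.inv(M@W["hand_eye"])
for l,z in(("left_door_grip",246),("top_door_grip",298)):
    for x in ctrl.pinpoint(l,"wrist")[:2]:
        p=onplane(W,x["xy"],z);print(l,x,p.round(1),(E@(p-C)).round(1))
```

```text
t 9.8 pos [658.1  16.5 345.8] local [100.   2.] yaw ty 10.1 z [-0.003  0.    -1.   ] F [-0.4  0.1  0.7] w 0.8302139813438144
left_door_grip {'xy': [95.8, 35.6], 'score': 0.71} [516.9 115.9] [-21.5 124.7]
```

View pics/w2.png

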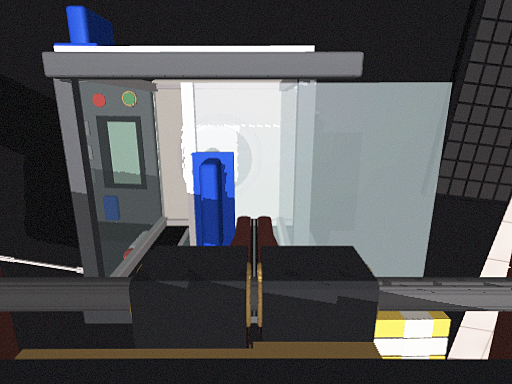

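The left door is shut (glass flush with the rail front). The tab's upright is at columns 202-221, its base plate 193-235.

Run:
```python
from h import *
o=ctrl.get_obs();W=ctrl.get_image("wrist")
M=np.eye(4);M[:3,:3]=R.from_rotvec(o["orientation"]).as_matrix();M[:3,3]=o["ee_pos"]
W["view"]=np.linalg.inv(M@W["hand_eye"])
for uv,z in(((202,180),312),((221,180),312),((235,170),286),((193,170),286),((215,155),312),((238,220),346)): print(uv,z,(E@(onplane(W,uv,z)-C)).round(1))
```

```text
(202, 180) 312 [67.  26.3]
(221, 180) 312 [79.3 26.4]
(235, 170) 286 [86.9 27.9]
(193, 170) 286 [56.2 27.8]
(215, 155) 312 [75.9 42.7]
(238, 220) 346 [91.9 11.4]
```

Emit:
apply_moves:
  targets:
    - [-1, [0, 0.1, 0.5], [0, 0, 0]]
    - [-1, [0, 0, 0.48], [0, 0, 0]]
    - [-1, [0, 0, 0], [0, 0, 0]]
    - [-1, [0, -0.1, 0], [0, 0, 0]]
    - [-1, [0, -0.1, 0], [0, 0, 0]]
    - [-1, [0, -0.1, 0], [0, 0, 0]]
    - [-1, [0, -0.1, 0], [0, 0, 0]]

```text
t: 10.88
ee_pos: [644.0, 13.5, 298.2]
orientation: [2.017, 2.408, 0.001]
ft_force: [0.2, -0.1, -0.1]
width: 0.1
grasp_force: 0.9
```

Emit:
apply_moves:
  targets:
    - [-1, [0, -0.08, 0], [0, 0, 0]]
    - [-1, [0, -0.08, 0], [0, 0, 0]]
    - [-1, [0, -0.08, 0], [0, 0, 0]]
    - [-1, [0, -0.08, 0], [0, 0, 0]]

```text
t: 11.38
ee_pos: [628.5, 10.7, 297.8]
orientation: [2.017, 2.408, 0.0]
ft_force: [2.1, 0.0, 1.7]
width: 0.7
grasp_force: 1.0
```

Emit:
apply_moves:
  targets:
    - [-1, [0, -0.08, 0], [0, 0, 0]]
    - [-1, [0, -0.08, 0], [0, 0, 0]]
    - [-1, [0, -0.06, 0], [0, 0, 0]]
    - [-1, [0, -0.06, 0], [0, 0, 0]]

```text
t: 11.88
ee_pos: [614.6, 8.3, 297.7]
orientation: [2.017, 2.409, -0.0]
ft_force: [2.4, -0.4, 1.1]
width: 0.6
grasp_force: 1.0
```

Emit:
apply_moves:
  targets:
    - [-1, [0, -0.06, 0], [0, 0, 0]]
    - [-1, [0, -0.06, 0], [0, 0, 0]]
    - [-1, [0, -0.06, 0], [0, 0, 0]]
    - [-1, [0, -0.06, 0], [0, 0, 0]]

```text
t: 12.38
ee_pos: [602.7, 6.1, 297.7]
orientation: [2.017, 2.409, -0.0]
ft_force: [1.9, -1.0, 2.0]
width: 0.7
grasp_force: 1.0
```

Emit:
apply_moves:
  targets:
    - [-1, [0, -0.06, 0], [0, 0, 0]]
    - [-1, [0, -0.06, 0], [0, 0, 0]]
    - [-1, [0, -0.06, 0], [0, 0, 0]]
    - [-1, [0, -0.06, 0], [0, 0, 0]]

```text
t: 12.88
ee_pos: [590.9, 4.0, 297.7]
orientation: [-2.017, -2.409, 0.0]
ft_force: [1.9, -1.0, 2.1]
width: 1.0
grasp_force: 1.0
```

Emit:
apply_moves:
  targets:
    - [-1, [0, -0.05, 0], [0, 0, 0]]
    - [-1, [0, -0.05, 0], [0, 0, 0]]
    - [-1, [0, -0.05, 0], [0, 0, 0]]

```text
t: 13.25
ee_pos: [583.6, 2.7, 297.7]
orientation: [2.017, 2.409, -0.0]
ft_force: [1.2, -0.5, 1.5]
width: 0.7
grasp_force: 0.9
```

Run:
```python
from h import *
st()
S=ctrl.get_image("scene");s=S["pixels"][110:270,120:310];cv2.imwrite("pics/s3.png",cv2.resize(s,None,fx=3,fy=3,interpolation=2))
```

```text
t 13.25 pos [583.6   2.7 297.7] local [24.2  1.5] yaw ty 10.12 z [-0. -0. -1.] F [ 1.2 -0.5  1.5] w 0.7272217043105306
```

View pics/s3.png

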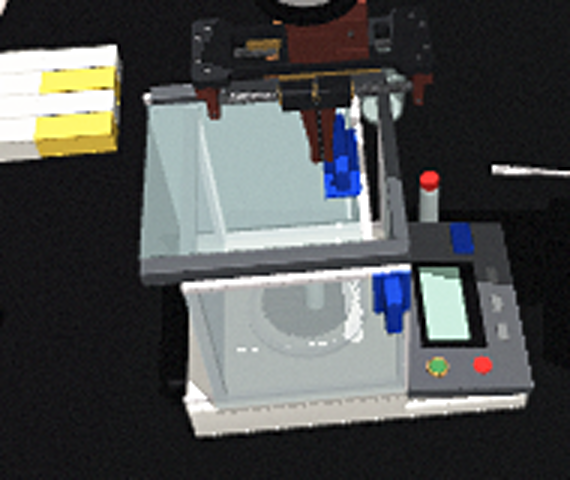

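The left door is shut, and the top door still has about 20 mm of gap (x 365-385 in the crop).

Emit:
apply_moves:
  targets:
    - [-1, [0, -0.04, 0], [0, 0, 0]]
    - [-1, [0, -0.04, 0], [0, 0, 0]]
    - [-1, [0, -0.04, 0], [0, 0, 0]]
    - [-1, [0, -0.04, 0], [0, 0, 0]]

```text
t: 13.8
ee_pos: [575.7, 1.4, 297.6]
orientation: [-2.017, -2.409, 0.0]
ft_force: [2.1, -0.9, 0.6]
width: 0.4
grasp_force: 0.9
```

Emit:
apply_moves:
  targets:
    - [-1, [0, -0.04, 0], [0, 0, 0]]
    - [-1, [0, -0.04, 0], [0, 0, 0]]
    - [-1, [0, -0.04, 0], [0, 0, 0]]

```text
t: 14.18
ee_pos: [569.8, 0.3, 297.6]
orientation: [-2.017, -2.409, 0.0]
ft_force: [2.3, 0.2, 0.1]
width: 0.5
grasp_force: 0.9
```

Emit:
apply_moves:
  targets:
    - [-1, [0, -0.03, 0], [0, 0, 0]]
    - [-1, [0, -0.03, 0], [0, 0, 0]]
    - [-1, [0, -0.03, 0], [0, 0, 0]]

```text
t: 14.55
ee_pos: [565.4, -0.5, 297.6]
orientation: [-2.017, -2.409, 0.0]
ft_force: [2.3, -0.8, 0.7]
width: 0.5
grasp_force: 0.9
```

Emit:
apply_moves:
  targets:
    - [-1, [0, -0.04, 0], [0, 0, 0]]
    - [-1, [0, -0.04, 0], [0, 0, 0]]
    - [-1, [0, -0.04, 0], [0, 0, 0]]

```text
t: 14.92
ee_pos: [559.4, -1.5, 297.6]
orientation: [-2.017, -2.409, 0.0]
ft_force: [1.3, -0.6, 0.3]
width: 0.3
grasp_force: 0.9
```

Emit:
apply_moves:
  targets:
    - [-1, [0, -0.03, 0], [0, 0, 0]]
    - [-1, [0, -0.03, 0], [0, 0, 0]]
    - [-1, [0, -0.03, 0], [0, 0, 0]]

```text
t: 15.3
ee_pos: [555.1, -2.3, 297.6]
orientation: [-2.017, -2.409, 0.0]
ft_force: [1.8, -0.8, -0.5]
width: 0.3
grasp_force: 0.9
```

Emit:
apply_moves:
  targets:
    - [-1, [0, -0.03, 0], [0, 0, 0]]
    - [-1, [0, -0.03, 0], [0, 0, 0]]
    - [-1, [0, -0.03, 0], [0, 0, 0]]

```text
t: 15.68
ee_pos: [554.4, -2.5, 297.9]
orientation: [2.013, 2.404, 0.01]
ft_force: [19.7, 3.0, -13.1]
width: 0.6
grasp_force: 10.1
```

Emit:
apply_moves:
  targets:
    - [-1, [0, -0.03, 0], [0, 0, 0]]
    - [-1, [0, -0.03, 0], [0, 0, 0]]
    - [-1, [0, -0.03, 0], [0, 0, 0]]

```text
t: 16.05
ee_pos: [554.3, -2.5, 298.1]
orientation: [2.009, 2.399, 0.022]
ft_force: [37.2, 7.2, -24.3]
width: 0.3
grasp_force: 18.7
```

Top door at its stop. Backing off and moving to the right side.

Emit:
apply_moves:
  targets:
    - [-1, [0, 0.4, 0], [0, 0, 0]]
    - [-1, [0, 0, -1.0], [0, 0, 0]]
    - [-1, [-0.88, 0.33, 0], [0, 0, 0]]
    - [-1, [-0.88, 0.33, 0], [0, 0, 0]]
    - [-1, [-0.88, 0.33, 0], [0, 0, 0]]
    - [-1, [0, 0, 0], [0, 0, 0]]
    - [-1, [0, 0, 0], [0, 0, 0]]

```text
t: 16.92
ee_pos: [637.2, -121.2, 347.1]
orientation: [-2.016, -2.407, 0.001]
ft_force: [-0.9, 0.1, 0.5]
width: 0.5
grasp_force: 0.0
```

Run:
```python
from h import *
st()
T=ctrl.get_image("top");S=ctrl.get_image("scene")
o=ctrl.get_obs();W=ctrl.get_image("wrist")
M=np.eye(4);M[:3,:3]=R.from_rotvec(o["orientation"]).as_matrix();M[:3,3]=o["ee_pos"]
W["view"]=np.linalg.inv(M@W["hand_eye"])
g=lambda im:cv2.resize(im["pixels"],(400,300))
cv2.imwrite("pics/c4.png",np.vstack([np.hstack([g(T),g(W)]),np.hstack([g(S),cv2.resize(S["pixels"][110:260,130:330],(400,300),interpolation=2)])]))
for x in ctrl.pinpoint("right_door_grip","wrist")[:2]:
    print(x,(E@(onplane(W,x["xy"],246)-C)).round(1))
```

```text
t 16.93 pos [ 637.2 -121.2  347.1] local [  55.2 -129.9] yaw ty 10.1 z [-0.002  0.001 -1.   ] F [-0.9  0.1  0.5] w 0.5221285042570175
{'xy': [208.6, 177.1], 'score': 0.73} [  16.6 -118.6]
```

View pics/c4.png

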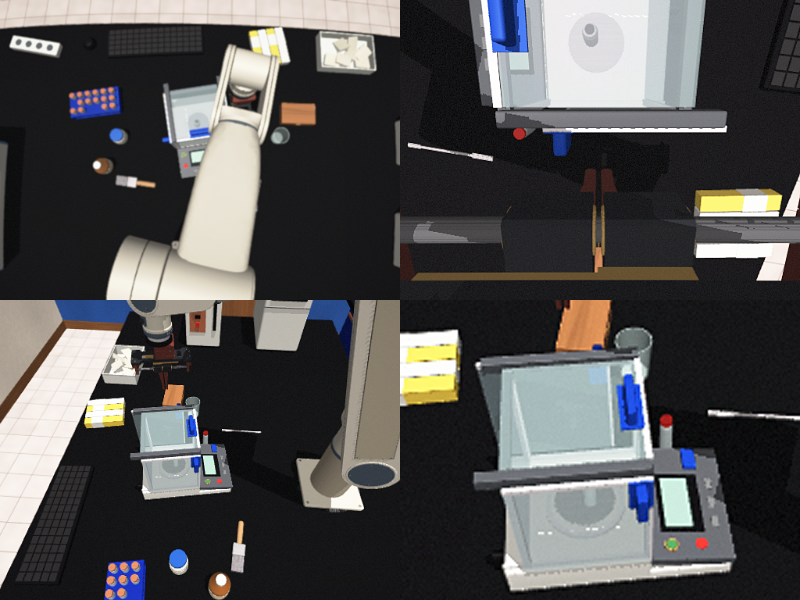

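Left and top doors look shut. The right handle is at (561,145) in the wrist view, ahead of the fingers (603,160). Descending behind it.

Emit:
apply_moves:
  targets:
    - [-1, [0, 0, 0.7], [0, 0, 0]]
    - [-1, [0, 0, 0.7], [0, 0, 0]]
    - [-1, [0, 0, 0.62], [0, 0, 0]]
    - [-1, [0, 0, 0], [0, 0, 0]]
    - [-1, [0, -0.1, 0], [0, 0, 0]]
    - [-1, [0, -0.1, 0], [0, 0, 0]]
    - [-1, [0, -0.08, 0], [0, 0, 0]]

```text
t: 18.0
ee_pos: [624.2, -124.2, 247.9]
orientation: [2.016, 2.407, 0.001]
ft_force: [0.1, 0.5, -0.1]
width: 0.3
grasp_force: 0.0
```

Emit:
apply_moves:
  targets:
    - [-1, [0, -0.08, 0], [0, 0, 0]]
    - [-1, [0, -0.08, 0], [0, 0, 0]]
    - [-1, [0, -0.08, 0], [0, 0, 0]]
    - [-1, [0, -0.08, 0], [0, 0, 0]]

```text
t: 18.5
ee_pos: [608.6, -126.9, 246.8]
orientation: [2.016, 2.408, 0.001]
ft_force: [1.7, 0.5, 0.1]
width: 0.1
grasp_force: 1.0
```

Emit:
apply_moves:
  targets:
    - [-1, [0, -0.06, 0], [0, 0, 0]]
    - [-1, [0, -0.06, 0], [0, 0, 0]]
    - [-1, [0, -0.06, 0], [0, 0, 0]]

```text
t: 18.88
ee_pos: [599.5, -128.6, 246.8]
orientation: [2.017, 2.408, 0.0]
ft_force: [1.6, 0.1, 1.1]
width: 0.6
grasp_force: 1.0
```

```bash
python3 -c "from h import *;st()"
```

```text
t 18.88 pos [ 599.5 -128.6  246.8] local [  16.9 -130.5] yaw ty 10.12 z [ 0. -0. -1.] F [1.6 0.1 1.1] w 0.562504981111015
```

Stop expected near local x = -7.5, about 24 mm on.

Emit:
apply_moves:
  targets:
    - [-1, [0, -0.06, 0], [0, 0, 0]]
    - [-1, [0, -0.06, 0], [0, 0, 0]]
    - [-1, [0, -0.06, 0], [0, 0, 0]]
    - [-1, [0, -0.06, 0], [0, 0, 0]]
    - [-1, [0, -0.04, 0], [0, 0, 0]]
    - [-1, [0, -0.04, 0], [0, 0, 0]]

```text
t: 19.62
ee_pos: [583.7, -131.3, 246.7]
orientation: [2.017, 2.409, 0.0]
ft_force: [2.3, -0.2, 2.2]
width: 0.3
grasp_force: 0.9
```

Emit:
apply_moves:
  targets:
    - [-1, [0, -0.04, 0], [0, 0, 0]]
    - [-1, [0, -0.04, 0], [0, 0, 0]]
    - [-1, [0, -0.03, 0], [0, 0, 0]]

```text
t: 20.0
ee_pos: [578.3, -132.3, 246.7]
orientation: [2.017, 2.409, -0.0]
ft_force: [1.3, -0.7, 1.6]
width: 0.5
grasp_force: 0.9
```

Emit:
apply_moves:
  targets:
    - [-1, [0, -0.03, 0], [0, 0, 0]]
    - [-1, [0, -0.03, 0], [0, 0, 0]]
    - [-1, [0, -0.03, 0], [0, 0, 0]]

```text
t: 20.38
ee_pos: [575.8, -132.8, 246.8]
orientation: [2.015, 2.406, 0.005]
ft_force: [13.2, 1.5, -5.3]
width: 0.2
grasp_force: 6.3
```

Right door at its stop (matching the left one). Backing off, up, over to above the tare key.

Emit:
apply_moves:
  targets:
    - [-1, [0, 0.3, 0], [0, 0, 0]]
    - [-1, [0, 0, -1.0], [0, 0, 0]]
    - [-1, [0, 0, -1.0], [0, 0, 0]]
    - [-1, [0.37, -0.84, 0], [0, 0, 0]]
    - [-1, [0.37, -0.84, 0], [0, 0, 0]]
    - [-1, [0.37, -0.84, 0], [0, 0, 0]]
    - [-1, [0, 0, 0], [0, 0, 0.111]]
    - [-1, [0, 0, 0], [0, 0, 0.111]]

```text
t: 21.38
ee_pos: [454.2, -97.6, 346.7]
orientation: [-2.409, -2.015, 0.001]
ft_force: [1.0, -0.3, 0.2]
width: 0.3
grasp_force: 0.0
```

Emit:
apply_moves:
  targets:
    - [-1, [0, 0, 0], [0, 0, 0.111]]
    - [-1, [0, 0, 0], [0, 0, 0.111]]
    - [-1, [0, 0, 0], [0, 0, 0.111]]
    - [-1, [0, 0, 0], [0, 0, 0.111]]
    - [-1, [0, 0, 0], [0, 0, 0.111]]
    - [-1, [0, 0, 0], [0, 0, 0.111]]
    - [-1, [0, 0, 0], [0, 0, 0.111]]
    - [-1, [0, 0, 0], [0, 0, 0]]

```text
t: 22.38
ee_pos: [454.7, -97.8, 346.4]
orientation: [-3.129, -0.282, 0.003]
ft_force: [-0.2, -0.2, -0.1]
width: 0.5
grasp_force: 0.0
```

Run:
```python
from h import *
st();print(ctrl.get_obs()["qpos"])
S=ctrl.get_image("scene")
o=ctrl.get_obs();W=ctrl.get_image("wrist")
M=np.eye(4);M[:3,:3]=R.from_rotvec(o["orientation"]).as_matrix();M[:3,3]=o["ee_pos"]
W["view"]=np.linalg.inv(M@W["hand_eye"])
cv2.imwrite("pics/c5.png",np.hstack([cv2.resize(W["pixels"],(400,300)),cv2.resize(S["pixels"][110:260,130:330],(400,300),interpolation=2)]))
for l,z in(("tare_top",65),("left_door_grip",246),("right_door_grip",246),("top_door_grip",298),("capped_vial",0)):
  for x in ctrl.pinpoint(l,"wrist")[:2]:
    p=onplane(W,x["xy"],z);print(l,x,p.round(1),(E@(p-C)).round(1))
m=cv2.inRange(cv2.cvtColor(W["pixels"],cv2.COLOR_BGR2HSV),(105,120,40),(130,255,255))
k,lb,stt,c=cv2.connectedComponentsWithStats(m)
for i in range(1,k):
    if stt[i,4]>60:
        for z in(65,):p=onplane(W,c[i],z);print(stt[i].tolist(),c[i].round(1),p.round(1))
```

```text
t 22.38 pos [454.7 -97.8 346.4] local [-120.3  -74.8] yaw ty -79.69 z [-0.002  0.    -1.   ] F [-0.2 -0.2 -0.1] w 0.5494178344125542
[-2.37281388e-01  4.59855301e-02  1.82835753e+00 -1.68737902e-04
  1.26892531e+00  1.15363194e+00]
tare_top {'xy': [255.3, 156.8], 'score': 0.85} [455.4 -99.5] [-119.9  -76.7]
right_door_grip {'xy': [306.6, 70.6], 'score': 0.93} [ 558. -121.] [ -22.6 -115.8]
top_door_grip {'xy': [128.1, 54.3], 'score': 0.74} [540.1  -1.5] [-19.3   5. ]
capped_vial {'xy': [299.0, 133.7], 'score': 0.84} [ 495.2 -164.2] [ -92.1 -147.3]
[66, 33, 128, 50, 5753] [133.6  57.2] [556.6  83.1]
[297, 44, 38, 46, 945] [313.9  68.7] [ 586.1 -154.9]
[241, 146, 27, 15, 391] [253.7 152.9] [460.5 -96.2]
```

View pics/c5.png

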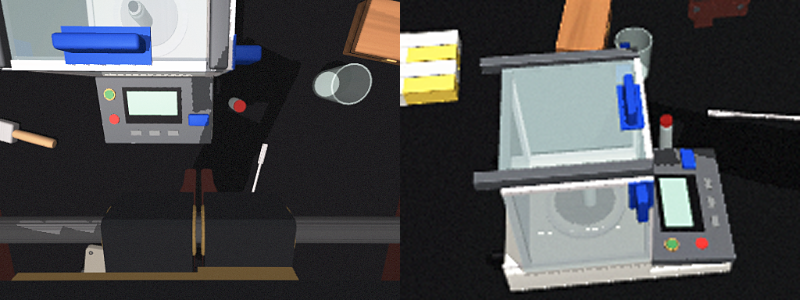

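All three doors look shut; the key is at (198,119) in the left half. The wrist camera now sits on the chamber side, so I turn the hand half a turn to keep it clear of the front glass.

Emit:
apply_moves:
  targets:
    - [-1, [0, 0, 0], [0, 0, -0.115]]
    - [-1, [0, 0, 0], [0, 0, -0.115]]
    - [-1, [0, 0, 0], [0, 0, -0.115]]
    - [-1, [0, 0, 0], [0, 0, -0.115]]
    - [-1, [0, 0, 0], [0, 0, -0.115]]
    - [-1, [0, 0, 0], [0, 0, -0.115]]
    - [-1, [0, 0, 0], [0, 0, -0.115]]
    - [-1, [0, 0, 0], [0, 0, -0.115]]

```text
t: 23.72
ee_pos: [454.9, -97.9, 346.7]
orientation: [-2.155, -2.286, 0.0]
ft_force: [0.6, -0.4, 0.0]
width: 0.4
grasp_force: 0.0
```

Emit:
apply_moves:
  targets:
    - [-1, [0, 0, 0], [0, 0, -0.115]]
    - [-1, [0, 0, 0], [0, 0, -0.115]]
    - [-1, [0, 0, 0], [0, 0, -0.115]]
    - [-1, [0, 0, 0], [0, 0, -0.115]]
    - [-1, [0, 0, 0], [0, 0, -0.115]]
    - [-1, [0, 0, 0], [0, 0, -0.115]]
    - [-1, [0, 0, 0], [0, 0, -0.115]]
    - [-1, [0, 0, 0], [0, 0, -0.115]]

```text
t: 24.72
ee_pos: [454.9, -97.9, 346.7]
orientation: [-0.104, -3.14, -0.0]
ft_force: [0.1, 0.2, 0.3]
width: 0.4
grasp_force: 0.0
```

Emit:
apply_moves:
  targets:
    - [-1, [0, 0, 0], [0, 0, -0.115]]
    - [-1, [0, 0, 0], [0, 0, -0.045]]
    - [-1, [0, 0, 0], [0, 0, 0]]

```text
t: 25.1
ee_pos: [454.9, -98.0, 346.7]
orientation: [0.279, -3.129, 0.0]
ft_force: [-0.4, -0.4, -0.4]
width: 0.8
grasp_force: 0.0
```

```bash
python3 -c "from h import *;st();print(ctrl.get_obs()['qpos'])"
```

```text
t 25.1 pos [454.9 -98.  346.7] local [-120.1  -75. ] yaw ty 100.2 z [-0. -0. -1.] F [-0.4 -0.4 -0.4] w 0.8278276139575166
[-2.37633404e-01  4.52418239e-02  1.82840820e+00 -3.98942469e-05
  1.26796249e+00 -1.98638262e+00]
```

Emit:
apply_moves:
  targets:
    - [-1, [-0.05, 0, 0.9], [0, 0, 0]]
    - [-1, [0, 0, 0.9], [0, 0, 0]]
    - [-1, [0, 0, 0.9], [0, 0, 0]]
    - [-1, [0, 0, 0.9], [0, 0, 0]]
    - [-1, [0, 0, 0.9], [0, 0, 0]]
    - [-1, [0, 0, 0.7], [0, 0, 0]]
    - [-1, [0, 0, 0], [0, 0, 0]]

```text
t: 25.98
ee_pos: [455.6, -97.1, 84.8]
orientation: [0.277, -3.124, -0.003]
ft_force: [-0.3, -0.4, 0.5]
width: 0.3
grasp_force: 0.0
```

Emit:
apply_moves:
  targets:
    - [-1, [0, 0, 0.1], [0, 0, 0]]
    - [-1, [0, 0, 0.06], [0, 0, 0]]
    - [-1, [0, 0, 0.04], [0, 0, 0]]
    - [-1, [0, 0, 0], [0, 0, 0]]

```text
t: 26.48
ee_pos: [457.6, -97.5, 77.1]
orientation: [-0.279, 3.128, -0.0]
ft_force: [-0.1, 0.1, -0.3]
width: 0.4
grasp_force: 0.0
```

Emit:
apply_moves:
  targets:
    - [-1, [0, 0, 0.06], [0, 0, 0]]
    - [-1, [0, 0, 0.06], [0, 0, 0]]
    - [-1, [0, 0, 0.06], [0, 0, 0]]
    - [-1, [0, 0, 0], [0, 0, 0]]

```text
t: 26.98
ee_pos: [457.1, -97.4, 67.3]
orientation: [0.279, -3.129, -0.0]
ft_force: [0.6, -0.8, 1.3]
width: 0.5
grasp_force: 0.0
```

Emit:
apply_moves:
  targets:
    - [-1, [0, 0, 0.03], [0, 0, 0]]
    - [-1, [0, 0, 0.03], [0, 0, 0]]
    - [-1, [0, 0, 0], [0, 0, 0]]

```text
t: 27.35
ee_pos: [457.6, -97.5, 64.8]
orientation: [-0.279, 3.129, -0.0]
ft_force: [-0.2, 1.0, 2.6]
width: 0.9
grasp_force: 1.1
```

Emit:
apply_moves:
  targets:
    - [-1, [0, 0, 0.03], [0, 0, 0]]
    - [-1, [0, 0, 0], [0, 0, 0]]

```text
t: 27.6
ee_pos: [457.8, -97.5, 63.3]
orientation: [-0.279, 3.128, -0.0]
ft_force: [0.9, 1.5, 4.6]
width: 0.5
grasp_force: 1.9
```

Emit:
apply_moves:
  targets:
    - [-1, [0, 0, 0.03], [0, 0, 0]]
    - [-1, [0, 0, 0], [0, 0, 0]]

```text
t: 27.85
ee_pos: [458.0, -97.5, 62.6]
orientation: [-0.279, 3.128, -0.0]
ft_force: [-1.4, 3.1, 15.5]
width: 0.3
grasp_force: 7.7
```

Key bottomed (15 N, past the 4 N needed). Releasing straight up.

Emit:
apply_moves:
  targets:
    - [-1, [0, 0, -0.2], [0, 0, 0]]
    - [-1, [0, 0, -0.6], [0, 0, 0]]
    - [-1, [0, 0, -0.9], [0, 0, 0]]
    - [-1, [0, 0, -0.9], [0, 0, 0]]
    - [-1, [0, 0, -0.9], [0, 0, 0]]
    - [-1, [0, 0, -0.9], [0, 0, 0]]
    - [-1, [0, 0, -0.9], [0, 0, 0]]
    - [-1, [0, 0, 0], [0, 0, 0]]

```text
t: 28.85
ee_pos: [458.8, -97.9, 329.9]
orientation: [-0.279, 3.123, -0.003]
ft_force: [-0.2, 0.4, 0.5]
width: 0.6
grasp_force: 0.0
```

Run:
```python
from h import *
st()
S=ctrl.get_image("scene")
cv2.imwrite("pics/c6.png",cv2.resize(S["pixels"][100:260,120:333],(800,600),interpolation=2))
```

```text
t 28.85 pos [458.8 -97.9 329.9] local [-116.3  -75.7] yaw ty 100.2 z [ 0.006 -0.002 -1.   ] F [-0.2  0.4  0.5] w 0.6183309757552921
```

View pics/c6.png

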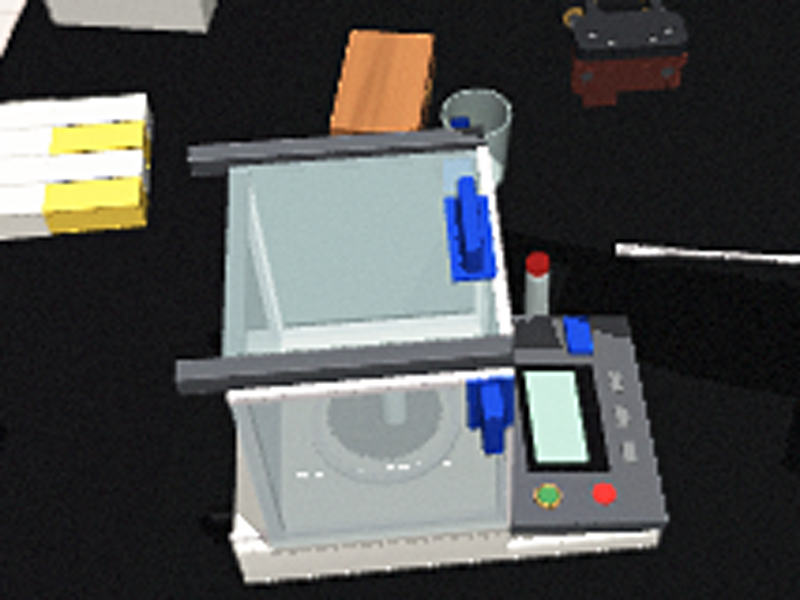

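All three doors are shut, the key is up at (577,335), the vial stands on the pan and the hand is clear.

```bash
python3 -c "from workcell import ctrl;print(ctrl.close_job())"
```

```text
the job is handed in; nothing more can be done
None
```

I pushed all three draft-shield doors against their end stops, pressed the tare key until it bottomed and let it come back up, then handed the job in at about 29 s; the hand-in gave no verdict.

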